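# Switch off the shaft buffer and hold its guard open by the lever

## Task

I want to change the buffing wheel: rock the panel switch to off by pressing down its raised near half, and only then press the padded long end of the guard lever steadily all the way down to its stop, so that its short end lifts the heavy guard flap. Finish while still holding the lever down, with the guard fully up. Only push with the fingers: don't touch the guard itself, pull the lever up, let the guard drop back, or disturb the other things on the bench.

Things in the scene. Friction and masses are not known exactly. Their poses are not given: they have to be found in the camera images.
- buffer: shaft-buffing machine, fixed: 125 mm cotton wheel in an open-fronted grey steel housing. Origin on the bench below the middle of the resting lever's pad; x from the pad along the lever to the machine's back, y left, z up. In mm: lever in plane y 0, pivot at x 210, z 178; housing x 100 to 335, y -120 to -25, 178 high with guard shut; motor x 150 to 260, y -115 to -241, 165 high
- lever_pad (a point): middle of the top of the lever's grey ribbed pad (50 mm along the lever, 42 across) at its long end, 220 mm from the pivot; axes as the buffer's at rest. About 246 mm above the bench at rest, 148 with the lever on its stop, swinging up to 11 mm towards the robot (buffer -x) midway, 8 at the stop. Its face tilts 0.28 rad at rest (near edge higher), 0.17 at the stop (near edge lower).
- lever (a joint): angle of the satin steel lever about its level pivot, rad: 0 at rest, roller of its 50 mm short end just under the guard's lug; grows as the pad is pressed down; 0.45 on its stop. The guard's weight pushes it back up: the pad needs about 8 to 13 N to start, 2 to 5 N near the stop. Pulling the pad up makes it negative
- guard: heavy steel guard flap (about 1.2 kg, 178 x 90 mm) lying level over the wheel, hinged at its far edge; origin at the middle of the top of its near edge, 172 mm from the hinge, x towards the hinge, y left, z up when shut; 178 mm above the bench when shut, about 290 mm when fully raised, tilted 0.7 rad, with the lever on its stop. Only the lever's roller holds it up; let go, it falls shut
- panel: the switch panel: a low sloping black console 130 x 120 mm with aluminium face, fixed to the bench; origin under its middle on the bench; x points from the operator's edge (low, 47 mm) to the back edge (65 mm high), y to its left, z up; the face slopes 0.14 rad
- rocker (a joint): the rocker of the big grey paddle switch (72 x 40 mm, near and far half) in the middle of the panel, rad: 0 = on (far half down, near half standing up), 0.34 = off (near half down, level with the face). It snaps over past the middle, 0.17, and stays; it needs about 4 N
- rocker_raised (a point): point on the upper face of the rocker's near half, 24 mm from its pivot and 12 mm from its near end: where to press for off; about 73 mm above the bench when on, 8 mm lower when off. Axes follow the rocker
- grip_a: one of a pair of white rubber club grips, 262 mm long, 32 mm thick, lying on the bench; origin under its middle on the bench, x along it towards the butt cap
- grip_b: the other white rubber grip, same size; origin under its middle on the bench, x along it towards the butt cap
- offcut: graphite shaft offcut, a dark tube 160 mm long, 13 mm thick, lying in front of the motor; origin under its middle on the bench, y along it
- adapter: satin steel driver hosel adapter, an upright sleeve 40 mm tall, 16 mm across, standing in front of the buffing wheel; origin at its foot
- epoxy: white jar of epoxy with black cap, 56 mm across, 85 mm tall, standing beside the switch panel; origin at its foot
- driver: screwdriver, 150 mm long, lying in front of the machine; origin on the bench under it, x along it

How it is judged:
By the outcome, as a careful person would: the job done as asked, in the order asked, and still so for the second after the job is handed in, while the arm keeps its last pose, push and grip.
It also fails if it takes over 45 s, if anything falls off the work surface, if the arm or the gripper's body presses on something with over 40 N, if the wrist force passes 120 N, or if a joint passes its speed limit or range.

## Robot

A 6-joint arm with a two-finger parallel gripper is mounted at the origin on the work surface. World frame = base frame: x ahead of the robot, y to its left, z up, the work surface at z = 0. Lengths are in m, angles in rad, forces in N, time in s.
With the tool pointing down it reaches from about 0.325 to 0.775 m from the base axis. Payload 5.5 kg.
Tool frame: the origin (TCP) lies between the finger pads; the fingertips stand 8 mm ahead of it and the grasp point (between the pads) lies 11 mm behind it (tcp_to_tips is the distance from the TCP to the fingertips, in m); z points along the fingers, y is the direction in which the jaws open and shut (so a half turn about z gives the same grasp; the last joint's range is limited). The gripper opens to 88 mm and grips with 3 to 60 N. Pads are 20 mm wide; open, the fingers measure 115 mm over their backs; the gripper's body (75 mm by 178 mm) begins 61 mm behind the grasp point.
Start: joints at [1.186, 0.091, 1.231, -0, 1.82, -0.057], TCP at [0.193, 0.568, 0.231] pointing down, gripper open.
Joint ranges: [-2.87, 2.87], [-0.86, 2.18], [0.17, 2.46], [-1.51, 4.65], [0.06, 2.69], [-2.65, 2.65]. Speed limits (rad/s): [2.57, 2.57, 3.01, 3.14, 3.14, 3.14].

## Interface

Orientations are given as a unit quaternion [w, x, y, z].
In Python, from bench import * gives the robot as it stands. Calls block until the motion is done:
- move_to(position, orientation): joint-space move of the TCP to a pose.
- move_l(position, speed=0.15, orientation=None): straight line of the TCP; orientation=None keeps the orientation; speed is the mean speed in m/s.
- movej(angles): joint-space move.
- gripper_open() and close(): open the fingers fully, or close them until they stop; the grip force is fixed at half the most.
- hold(seconds).
- inverse_kinematics(position, orientation): joint angles nearest the present ones, or None.
- state(): the state.
- get_image(name): name is "scene" or "top" or "wrist"; returns a dict with "frame" (384x512x3 uint8, blue, green, red), "depth" (384x512 float32, m along the optical axis (not along the pixel's ray), 0 where there is no reading), "camera_matrix" (3x3 intrinsics, pixels), "k1" (the pictures are not rectified: a ray, as slopes to the right and down, at radius r is drawn at 1 + k1 r^2 times it, then the intrinsics apply), "view" (4x4, takes a point from world to camera coordinates). Camera axes: x right, y up, looking along -z (the intrinsics and any distortion apply to the point x, -y, -z); pixel columns grow to the right and rows downward; lengths in m; the calibration is good to about 2 mm. A picture is of the moment at which its call begins.
A pose or a line that the arm cannot do raises IKError and nothing moves.
- job_done(): hands the job in, once; it reports no verdict.
The state is a dict: "time": time; "joint_pos": joint angles; "dq": joint speeds; "joint_torque": joint torques, N m; "ee_pos": TCP position; "ee_rot": TCP orientation; "ft_force": force on the tool from outside, world axes, zero at the start; "moment": the same for the moment, N m; "finger_gap": finger opening in m.
Only numpy, scipy, OpenCV 4.12 (cv2) and the standard library are available. Lean on these libraries where they do the work, as an engineer would, in place of code of your own. Each camera call takes 0.05 s, during which the arm holds its last target. There are 200 camera calls.

## Working session

There is one attempt and no reset: what is moved stays moved. The work goes in short steps, each a Python script; the robot and the scene stay as the last script left them, time stands still between calls to the robot, and variables do not carry over. Pictures are saved under pics/ and viewed, about 8 in all and at most 12, crops included, and the job is handed in when it is done.

```bash
mkdir -p pics; ls
cat > h.py <<'E'
from bench import *
import numpy as np, cv2
def cloud(im):
    K=np.array(im["camera_matrix"]);d=im["depth"];h,w=d.shape
    u,v=np.meshgrid(np.arange(w),np.arange(h))
    n=cv2.undistortPoints(np.stack([u,v],-1).reshape(-1,1,2).astype(np.float64),K,np.array([im["k1"],0,0,0.])).reshape(h,w,2)
    P=np.stack([n[...,0]*d,-n[...,1]*d,-d,np.ones_like(d)],-1)
    return (P@np.linalg.inv(np.array(im["view"])).T)[...,:3]
E
python3 - <<'E'
from h import *
for n in("scene","top"):
    im=get_image(n);np.save(f"{n}.npy",im,allow_pickle=True);cv2.imwrite(f"pics/{n}0.png",im["frame"])
    print(n,im["k1"],np.linalg.inv(np.array(im["view"]))[:3,3],(im["depth"]>0).mean())
print(state())
E
```

```text
pics
scene -0.0012801152178989 [ 1.4635928  -0.7898714   1.25847297] 0.9755859375
top -0.011427578487560434 [ 0.42711989 -0.0387568   1.30225295] 0.9958038330078125
{'time': 0.1, 'joint_pos': array([ 1.18628989e+00,  9.18096091e-02,  1.23173321e+00, -3.96486227e-06,
        1.81982678e+00, -5.66778260e-02]), 'dq': array([ 0.00059241, -0.00095079, -0.00224426,  0.00032056,  0.00079438,
        0.00115337]), 'joint_torque': array([ 2.73365644e-03, -4.47856593e+01, -4.07569706e+01,  7.00824196e-02,
        2.84627621e-02, -6.87974443e-05]), 'ee_pos': array([0.19308872, 0.56781616, 0.22962258]), 'ee_rot': array([-1.92529187e-04,  1.63181700e-01,  9.86595633e-01, -8.67363277e-04]), 'ft_force': array([-0.20911079,  0.14884916, -1.27926594]), 'moment': array([-0.04137098,  0.00536476, -0.00603637]), 'finger_gap': 0.08771308555455937}
```

View pics/scene0.png

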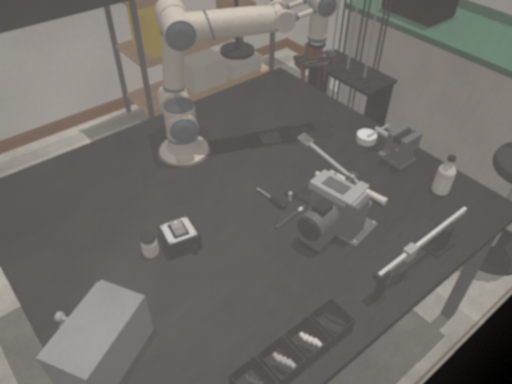

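View pics/top0.png

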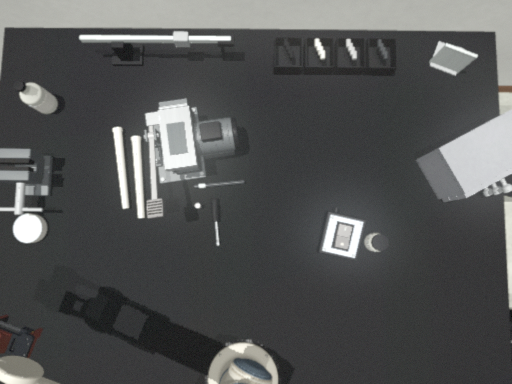

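The top view shows the lever pad at about (155,208), with the lever running up to about (152,130). The panel is at about (343,236) with the jar beside it at (376,241). Next I'll take depth-based measurements and an enlarged crop.

Run:
```python
from h import *
t=np.load("top.npy",allow_pickle=True).item();P=cloud(t);f=t["frame"]
a=cv2.resize(f[90:230,100:250],None,fx=4,fy=4,interpolation=cv2.INTER_CUBIC)
b=cv2.resize(f[205:265,310:395],None,fx=560/85,fy=560/85,interpolation=cv2.INTER_CUBIC)[:, :190*0+560]
cv2.imwrite("pics/a.png",cv2.convertScaleAbs(a,alpha=1.3)); cv2.imwrite("pics/b.png",b)
np.set_printoptions(precision=3,suppress=True)
# lever: points above 0.17 in the region
for v in range(100,222,5): print(v,[ (u,*np.round(P[v,u],3)) for u in (147,151,155,159)])
Z=P[...,2]
m=(Z>.04)&(Z<.09);m[:215]=0;m[265:]=0;m[:,:312]=0;m[:,366:]=0
c=P[m];print(len(c),c.mean(0)); print(cv2.minAreaRect(c[:,:2].astype(np.float32)))
A=np.c_[c[:,:2],np.ones(len(c))];print(np.linalg.lstsq(A,c[:,2],rcond=None)[0])
for v in range(215,262,3): print(v,np.round(Z[v,320:366:3]*1000).astype(int))
```

```text
100 [(147, np.float64(0.878), np.float64(0.328), np.float64(0.001)), (151, np.float64(0.878), np.float64(0.315), np.float64(0.001)), (155, np.float64(0.877), np.float64(0.301), np.float64(0.004)), (159, np.float64(0.879), np.float64(0.289), np.float64(-0.001))]
105 [(147, np.float64(0.86), np.float64(0.327), np.float64(0.004)), (151, np.float64(0.861), np.float64(0.315), np.float64(0.0)), (155, np.float64(0.859), np.float64(0.3), np.float64(0.006)), (159, np.float64(0.805), np.float64(0.246), np.float64(0.168))]
110 [(147, np.float64(0.843), np.float64(0.327), np.float64(0.002)), (151, np.float64(0.843), np.float64(0.313), np.float64(0.003)), (155, np.float64(0.843), np.float64(0.299), np.float64(0.005)), (159, np.float64(0.788), np.float64(0.243), np.float64(0.177))]
115 [(147, np.float64(0.773), np.float64(0.277), np.float64(0.177)), (151, np.float64(0.772), np.float64(0.265), np.float64(0.18)), (155, np.float64(0.773), np.float64(0.254), np.float64(0.179)), (159, np.float64(0.772), np.float64(0.242), np.float64(0.18))]
120 [(147, np.float64(0.758), np.float64(0.276), np.float64(0.
[... 5739 characters left out ...]
24 [ 5 16 60 64 63 64 68 74 63 68 67 68 63 68 66 64]
227 [ 0 35 61 57 64 63 65 71 76 73 75 66 62 64 62 -1]
230 [ 1 49 56 57 58 67 66 73 73 67 72 62 63 67 65 -1]
233 [ 2 56 53 60 56 58 68 70 72 68 69 61 63 62 57  1]
236 [ 6 54 60 55 60 65 69 68 72 73 65 56 59 60 54  2]
239 [29 56 53 57 59 58 74 72 70 70 61 57 58 57  5  9]
242 [39 53 56 57 56 58 72 73 74 73 56 54 56 53 -1 14]
245 [46 57 54 47 57 73 78 76 74 74 59 53 56 54  3  6]
248 [50 53 55 56 52 54 54 59 77 72 52 54 55 52  1 -3]
251 [50 50 53 50 51 50 52 53 52 58 52 55 52 52 -3 -1]
254 [ 0  2 -1 48 49 50 45 50 50 56 53 51 49  2  1 -3]
257 [ 0  0 -4  2  1 -1  4 53 42 51 52 55 49  3  0  2]
260 [ 4 -3  0  1  0  2  1 -1  0  4  0 45 46  4  4 -5]
```

View pics/a.png

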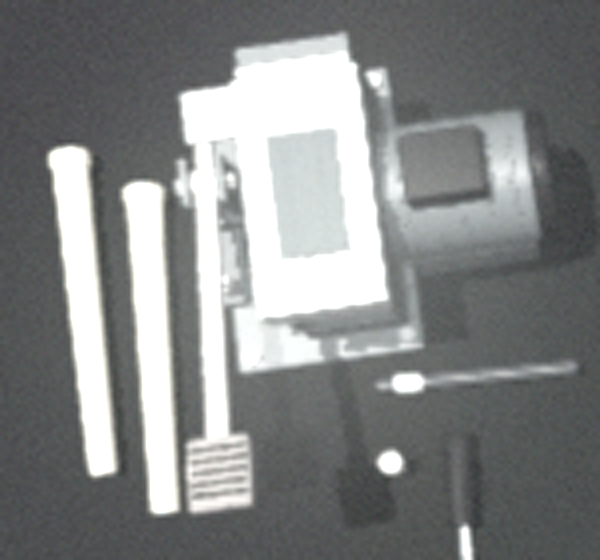

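View pics/b.png

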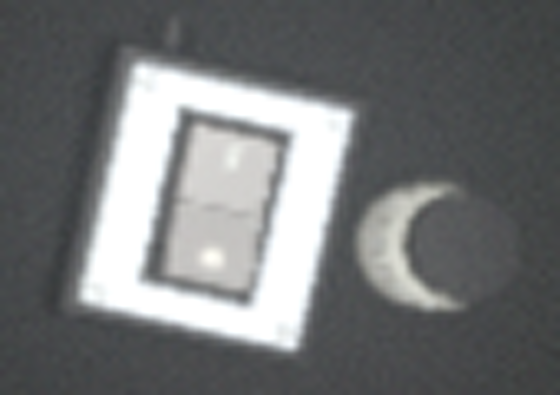

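Picture b shows the rocker's near half centred at about crop (212,258) and its pivot line at y≈208. Picture a shows the ribbed pad at about crop (220,472), with the lever leaning slightly left towards the pivot. Next I'll fit the pad and lever, then move above the switch and take a close look.

```bash
cat >> h.py <<'E'
np.set_printoptions(precision=4,suppress=True)
def q(psi): return [0,np.cos(psi/2),np.sin(psi/2),0]
def project(im,p):
    c=np.array(im["view"])@np.r_[p,1]; x,y=c[0]/-c[2],-c[1]/-c[2]; s=1+im["k1"]*(x*x+y*y)
    return (np.array(im["camera_matrix"])@[x*s,y*s,1])[:2]
def ray(im,uv,z):
    n=cv2.undistortPoints(np.array([[uv]],float),np.array(im["camera_matrix"]),np.array([im["k1"],0,0,0.]))[0,0]
    M=np.linalg.inv(np.array(im["view"]));d=M[:3,:3]@[n[0],-n[1],-1];o=M[:3,3];return o+d*(z-o[2])/d[2]
E
python3 - <<'E'
from h import *
t=np.load("top.npy",allow_pickle=True).item();P=cloud(t)
Z=P[...,2]
m=(Z>.225);m[:198]=0;m[222:]=0;m[:,:140]=0;m[:,170:]=0
c=P[m];print("pad",len(c),c.mean(0),cv2.minAreaRect(c[:,:2].astype(np.float32)))
m2=(Z>.18);m2[:150]=0;m2[197:]=0;m2[:,:140]=0;m2[:,158:]=0
l=P[m2];k=np.polyfit(l[:,0],l[:,1],1);print("lever slope",k,np.arctan(k[0]),"y at pad",np.polyval(k,c.mean(0)[0]))
print("raised via spot",ray(t,(342.2,244.2),.073),"pivot",ray(t,(342.3,236.6),.068))
close()
s=state();p=s["ee_pos"]
move_l([p[0],p[1],.42],.2)
a=-.21;tgt=np.array([.4175,-.294,.42])
best=min((x for x in (a,a+np.pi,a-np.pi) if inverse_kinematics(tgt,q(x)) is not None),key=lambda x:abs(inverse_kinematics(tgt,q(x))-s["joint_pos"]).max())
print(best,inverse_kinematics(tgt,q(best)))
move_to(tgt,q(best));move_l([.4175,-.294,.28],.15)
s=state();print(s["time"],s["ee_pos"],s["ft_force"],s["finger_gap"])
im=get_image("wrist");np.save("w1.npy",im,allow_pickle=True);cv2.imwrite("pics/w1.png",im["frame"])
print(project(im,[.4175,-.294,.073]),project(im,[.441,-.299,.068]))
E
```

```text
pad 312 [0.5021 0.2222 0.2662] ((0.4817548990249634, 0.10451212525367737), (0.3011591136455536, 0.057853709906339645), 80.0001220703125)
lever slope [ 0.4236 -0.014 ] 0.4006559115892101 y at pad 0.1987148962169096
raised via spot [ 0.414  -0.2951  0.073 ] pivot [ 0.4367 -0.2966  0.068 ]
-0.21 [-0.6802 -0.0211  0.9992 -0.      2.1635  1.1006]
6.7417 [ 0.4177 -0.2941  0.2812] [0.805  0.0706 1.641 ] 0.0003005019777978106
[255.7086 165.475 ] [255.6707 143.0929]
```

View pics/w1.png

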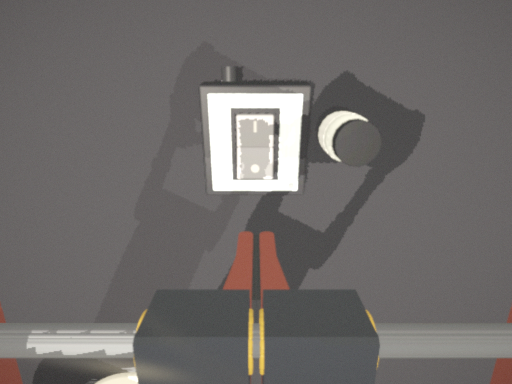

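The wrist view shows the near half centred at about (255,165), its "O" mark at (255,169) and the pivot line at y≈147. That puts the press point about 3 mm nearer than I guessed. The jar is clear of the arm, so I'll press in small steps.

Run:
```python
from h import *
x,y=.4145,-.2945
move_l([x,y,.098],.12)
f0=state()["ft_force"]
for z in np.arange(.090,.066,-.002):
    move_l([x,y,z],.03);s=state();f=(s["ft_force"]-f0)[2]
    print(round(s["time"],2),round(z,3),s["ee_pos"][2].round(4),f.round(2))
    if f>14 : break
move_l([x,y,.28],.15)
im=get_image("wrist");np.save("w2.npy",im,allow_pickle=True)
w1=np.load("w1.npy",allow_pickle=True).item()["frame"]
c=np.hstack([cv2.resize(a[70:210,190:320],None,fx=3,fy=3,interpolation=cv2.INTER_CUBIC) for a in(w1,im["frame"])])
cv2.imwrite("pics/w2.png",c)
# pad measurements, top camera
t=np.load("top.npy",allow_pickle=True).item();P=cloud(t);Z=P[...,2]
m=(Z>.225)&(Z<.27);m[:196]=0;m[222:]=0;m[:,:140]=0;m[:,170:]=0
n,L,st,ce=cv2.connectedComponentsWithStats(m.astype(np.uint8));i=1+st[1:,4].argmax();print(st[i],ce[i])
p=P[L==i];print("pad",p.mean(0),cv2.minAreaRect(p[:,:2].astype(np.float32)))
rows=[(P[v,u]) for v in range(150,197) for u in range(144,160) if .185<Z[v,u]<.24]
l=np.array(rows);k=np.polyfit(l[:,0],l[:,1],1);r=l[:,1]-np.polyval(k,l[:,0]);l=l[abs(r)<.02];k=np.polyfit(l[:,0],l[:,1],1);print(k,np.polyval(k,p.mean(0)[0]))
```

```text
8.88 0.09 0.0897 0.1
9.12 0.088 0.0879 0.24
9.38 0.086 0.0858 0.17
9.62 0.084 0.0838 0.07
9.88 0.082 0.0821 0.95
10.12 0.08 0.0798 1.45
10.38 0.078 0.0776 0.21
10.62 0.076 0.0758 -0.46
10.88 0.074 0.0743 3.86
11.12 0.072 0.074 11.67
11.38 0.07 0.0737 20.7
[147 196  17  23 318] [154.7075 207.456 ]
pad [0.5047 0.2275 0.2455] ((0.5080952644348145, 0.22886015474796295), (0.057857874780893326, 0.042959198355674744), 9.744462013244629)
[0.1588 0.1473] 0.22742703118817342
```

View pics/w2.png

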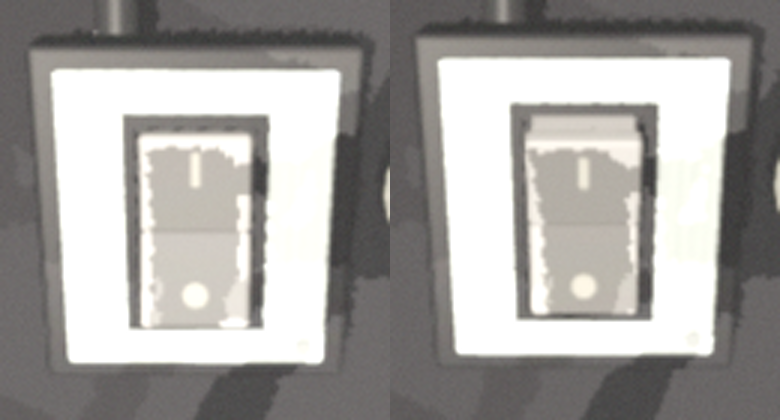

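The right half of w2 shows the rocker's far end wall standing up at about crop (583,122), and the near end level with the face. The force trace also shows the snap followed by a firm stop, so the switch is off. Next is the lever.

Run:
```python
from h import *
a=.16;p=np.array([.505,.228])
move_l([.4145,-.2945,.42],.2)
tgt=[*p,.42];s=state()
best=min((x for x in (a,a+np.pi,a-np.pi) if inverse_kinematics(tgt,q(x)) is not None),key=lambda x:abs(inverse_kinematics(tgt,q(x))-s["joint_pos"]).max())
move_to(tgt,q(best));move_l([*p,.31],.15)
s=state();print(best,s["time"],s["ee_pos"],s["joint_pos"],s["ft_force"])
im=get_image("wrist");cv2.imwrite("pics/w3.png",im["frame"])
print("pad proj",project(im,[*p,.246]))
e=np.array([np.cos(a),np.sin(a)]);n=np.array([-e[1],e[0]])
for i,j in((1,1),(1,-1),(-1,-1),(-1,1)): print(project(im,[*(p+e*.024*i+n*.021*j),.246-.007*i]))
# arc IK check
for th in(0,.2,.45):
    xx=.210-.2207*np.cos(.313-th);z=.178+.2207*np.sin(.313-th);t=[*(p+e*xx),z+.008]
    print(t,inverse_kinematics(t,q(best)))
```

```text
0.16 16.625 [0.5053 0.2278 0.3112] [ 0.3622 -0.0021  1.1828  0.      1.9592  1.7734] [-0.3604  0.5554  0.2788]
pad proj [255.6347 211.6806]
[225.5715 176.0651]
[285.5921 175.9671]
[285.5429 247.1104]
[225.8492 247.1869]
[np.float64(0.5050226133845362), np.float64(0.22800364933580186), np.float64(0.2539566772051221)] [ 0.3627 -0.0268  1.3097 -0.      1.8586  1.7735]
[np.float64(0.4958262501290287), np.float64(0.22651954519290296), np.float64(0.21088605931383683)] [ 0.3661 -0.0599  1.4182 -0.      1.7833  1.7769]
[np.float64(0.49647817680040207), np.float64(0.22662475276756808), np.float64(0.15585859421281717)] [ 0.3659 -0.057   1.5125 -0.      1.6861  1.7767]
```

View pics/w3.png

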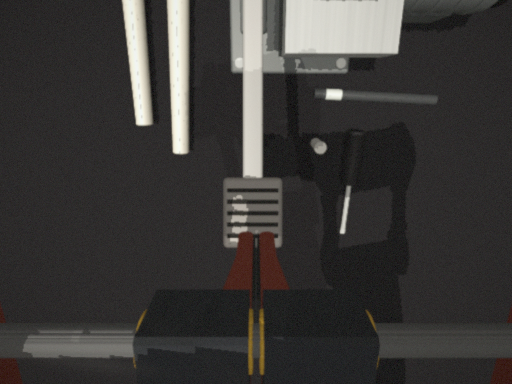

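The pad spans x 223–283 and y 178–247 (centre 253,212), which is within 2 mm of the prediction. I'll press along the arc now.

Run:
```python
from h import *
a=.16;e=np.array([np.cos(a),np.sin(a)]);n=np.array([-e[1],e[0]]);p=np.array([.505,.228])+n*.0015
f0=state()["ft_force"]
def go(th,dz=0,v=.05):
    xx=.210-.2207*np.cos(.313-th);z=.178+.2207*np.sin(.313-th)
    move_l([*(p+e*xx),z+.008+dz],v);s=state();f=s["ft_force"]-f0
    print(round(s["time"],2),round(th,3),s["ee_pos"],f.round(1));return f
go(0,.008)
for th in np.arange(.0,.451,.05):
    f=go(th)
    if np.linalg.norm(f)>40: break
else:
    for dz in(-.002,-.004,-.006,-.008):
        if f[2]>16: break
        f=go(.45,dz,.02)
hold(.3);s=state();print(s["time"],s["ee_pos"],s["ft_force"]-f0)
for nme in("scene","wrist"):
    im=get_image(nme);np.save(nme+"_e.npy",im,allow_pickle=True)
    fr=im["frame"]
    if nme=="scene": fr=cv2.resize(fr[100:260,240:420],None,fx=3.2,fy=3.2,interpolation=cv2.INTER_CUBIC)
    cv2.imwrite(f"pics/{nme}_e.png",fr)
```

```text
17.78 0 [0.5049 0.2295 0.2625] [-0.5 -0.  -0.5]
18.09 0.0 [0.5049 0.2296 0.2539] [0.4 1.3 1.8]
18.46 0.05 [0.5024 0.2292 0.2454] [1.  1.  8.7]
18.82 0.1 [0.4999 0.2288 0.2348] [1.3 1.7 8.1]
19.19 0.15 [0.4979 0.2285 0.2242] [-0.1  0.3 10.2]
19.56 0.2 [0.4961 0.2282 0.2128] [-0.3  1.   6.8]
19.93 0.25 [0.495  0.228  0.2014] [-0.8  0.1  6.1]
20.29 0.3 [0.4945 0.2279 0.19  ] [-1.3  1.6  4.8]
20.66 0.35 [0.4946 0.2279 0.1786] [-0.3  1.1  3.1]
21.02 0.4 [0.4951 0.2279 0.1666] [0.6 0.6 3.8]
21.39 0.45 [0.4963 0.2282 0.1571] [-3.7 -0.5  7.4]
21.64 0.45 [0.4964 0.2282 0.1568] [-5.  -0.9 13.9]
21.89 0.45 [0.4964 0.2282 0.1565] [-7.9 -2.  20.3]
22.1917 [0.4964 0.2282 0.1565] [-7.7025 -1.9172 20.885 ]
```

View pics/scene_e.png

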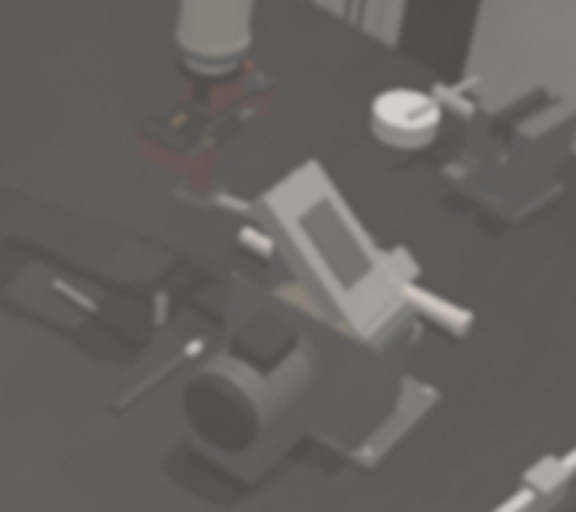

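View pics/wrist_e.png

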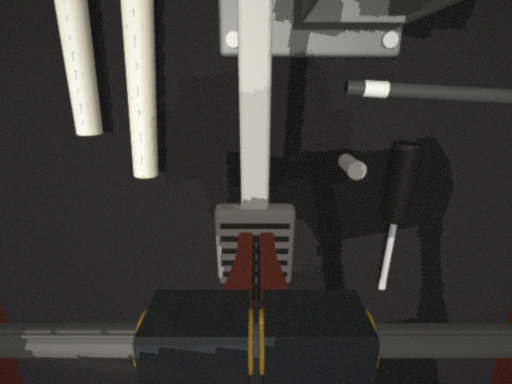

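The guard stands steeply raised (scene crop, near edge at about (285,185)). The fingers are on the pad, and the other items lie undisturbed. The force rose to 21 N with no further travel, so the lever is on its stop. I'll do a quick height check and then hand in.

Run:
```python
from h import *
im=get_image("top");P=cloud(im);Z=P[...,2]
r=Z[80:215,155:215];g=P[80:215,155:215][(r>.2)&(r<.33)]
e=np.array([np.cos(.16),np.sin(.16)]);x=(g[:,:2]-[.505,.228])@e;k=(x>.12)
print("guard top z",np.percentile(g[k][:,2],98),"tilt",np.arctan(-np.polyfit(x[k],g[k][:,2],1)[0]))
t0=np.load("top.npy",allow_pickle=True).item()
d=Z-cloud(t0)[...,2]
far=[P[v,u,2] for v in range(226,231) for u in range(341,348)];far0=[cloud(t0)[v,u,2] for v in range(226,231) for u in range(341,348)]
print("rocker far half rise",np.median(far)-np.median(far0))
s=state();print(s["time"],s["ee_pos"],s["ft_force"])
job_done()
```

```text
guard top z 0.2884883593775128 tilt 0.5196565977281421
rocker far half rise 0.008008271063126182
22.3417 [0.4965 0.2282 0.1565] [-7.9453 -2.4225 19.7984]
the job is handed in; nothing more can be done
```

I turned the panel switch off first, then pressed the lever pad down to its stop. I handed the job in at about 22 s with the fingers still holding the pad down at about 20 N and the guard up.

- **Switch:** the force trace showed the rocker snap over and then meet a firm stop. Its far half rose 8 mm, and the wrist picture shows the near half level with the face.
- **Lever:** the pad took 8–10 N to get moving and about 3 N near the end. At the stop the force climbed to about 20 N with almost no further travel. The fingertips were at about 148 mm, as specified.
- **Guard:** the top of its near edge measured 288 mm, against about 290 mm expected when fully raised.
- **One figure disagreed:** the rough depth fit gave a guard tilt of 0.52 rad instead of 0.7. The fit region probably included other points, such as the housing and the arm. The measured height and the firm stop both indicate the guard is fully up.
- **Other items:** nothing else looked disturbed in the final scene and wrist pictures. The jar beside the panel was outside those two views; it looked clear when I checked before pressing the switch.

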